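Discard the green potato in the touch-lid waste caddy

TASK

One of the three potatoes on the red chopping board has gone green and must not be cooked: throw it into the steel waste caddy. The caddy's lid has a touch latch: press the round spot at its front until the latch clicks, then keep your hand on the lid as it springs up and let it rise gently, without flying open, until it stands fully open. Leave the lid open for the peelings, and leave the two good potatoes and the peeler where they lie.

Things in the scene. Friction and masses are not known exactly. Their poses are not given: they have to be found in the camera images.
- caddy: Brushed-steel countertop waste caddy, fixed to the worktop, 200 (x) by 190 (y) by 145 mm high without its lid, walls 4 mm, inner floor 7 mm up. Origin: centre of its underside; x points from its front (robot side) to the hinge side, y along the hinge, z up. A thin wire bail lies close to its front and sides, standing out at most 12 mm. Stands left or right, turned up to 0.3 rad.
- caddy_mouth (a point): Centre of the caddy's open mouth at rim height (145 mm up); axes as the caddy's. The opening is 192 by 182 mm, less a black latch block in the middle of the front wall (41 mm wide along y, reaching 40 mm in from the front and 31 mm down from the rim).
- caddy_hinge (a point): Middle of the lid's hinge line, 97 mm behind the caddy's centre and 150 mm up; axes as the caddy's, the hinge line runs along y. Shut, the lid is a flat steel plate reaching 203 mm from the hinge line to the front, 202 mm wide, its upper face 9 mm above the hinge line, with a 12 mm deep skirt; 0.45 kg.
- lid (a joint): Lid angle (rad): 0 shut and latched, growing as its front edge rises, 1.4 fully open at its stop, -0.035 pressed to the bottom. Pressing the spot takes 2 to 3 N; the latch clicks 3 to 4 mm down, bottom at 6 mm. Then a spring lifts the lid as the hand gives way (2 N on the spot holds it) and keeps it open; let go, it flies up in about 0.3 s. It cannot be pulled open.
- lid_press (a point): Centre of the round grey press spot (48 mm across) on the lid's upper face, 170 mm from the hinge line; it moves with the lid. z is the outward normal of the lid's upper face, x points to the hinge.
- board: Red-brown chopping board, fixed, 280 mm (x) by 360 mm (y) by 20 mm thick. Origin: centre of its underside. It lies on the other side of the worktop from the caddy.
- green_potato_center (a point): Centre (24 mm above its underside) of the green potato with dark eyes: 90 mm long (its x axis), about 56 mm wide (y), 48 mm high, 0.13 kg; lies on the board, at any of the three places and any yaw.
- good_potato1_center (a point): Centre of a good yellow potato, same size and axes as the green one, on the board. To be left alone.
- good_potato2_center (a point): Centre of the other good, slightly darker yellow potato, same size and axes, on the board. To be left alone.
- peeler: Black-handled Y peeler, 140 mm long (x, blade at +x), 64 mm wide, 12 mm high, lying crosswise on the board's far part. Origin: on its underside, mid length. To be left alone.

How it is judged (in metres and radians):
On the way, in this order (a step that is already met when the one before it is completed fails the run):
1. the latch has clicked and the lid stands fully open (value of joint lid above 1.25 rad and velocity of joint lid below 0.3 rad/s), for 0.2 s.
2. the green potato is down inside the caddy (z of green_potato_center in the frame of caddy below 0.1 m and x of green_potato_center in the frame of caddy between -0.1 and 0.1 m and y of green_potato_center in the frame of caddy between -0.095 and 0.095 m), for 0.2 s.
At the end, for the whole second after the job is handed in: The lid stands open (over 1.25 rad), the green potato lies inside the caddy with its centre below 100 mm above the worktop, and the two good potatoes and the peeler lie within 30 mm of where they were (all of step 2 and value of joint lid above 1.25 rad and distance of each of good_potato1_center, good_potato2_center, peeler from where it was at the start of the episode below 0.03 m); the robot touches nothing.
It fails at once if the lid flew open (faster than 3 rad/s before it was nearly open) instead of being eased up (velocity of joint lid above 3 rad/s and value of joint lid below 1.2 rad).
It fails at once if a good potato was moved by more than 30 mm (distance of any of good_potato1_center, good_potato2_center from where it was at the start of the episode above 0.03 m).
It fails at once if the peeler was moved by more than 30 mm (distance of peeler from where it was at the start of the episode above 0.03 m).
It also fails if it takes over 69 s, if anything falls off the work surface, if the arm or the gripper's body presses on something with over 40 N, if the wrist force passes 120 N, or if a joint passes its speed limit or range.

ROBOT

A 6-joint arm with a two-finger parallel gripper is mounted at the origin on the work surface. World frame = base frame: x ahead of the robot, y to its left, z up, the work surface at z = 0. Lengths are in m, angles in degrees, forces in N, time in s.
With the tool pointing down it reaches from about 0.375 to 0.9 m from the base axis. Payload 3.1 kg.
Tool frame: the origin (TCP) lies midway between the tips of the shut fingers; the grasp point (between the pads) lies bot.hold_point_z behind it (bot.hold_point_z is the distance from the TCP to the grasp point, in m); z points along the fingers, y is the direction in which the jaws open and shut (so a half turn about z gives the same grasp; the last joint's range is limited). The gripper opens to 87 mm and grips with 3 to 60 N. Pads are 19 mm wide; open, the fingers measure 117 mm over their backs; the gripper's body (75 mm by 190 mm) begins 51 mm behind the grasp point.
Start: joints at [53.944, 30.224, 82.088, -0, 67.689, -10.227], TCP at [0.272, 0.563, 0.223] pointing down, gripper open.
Joint ranges: [-176.69, 176.69], [-43.24, 126.21], [12.49, 139.97], [-82, 262], [0, 151.66], [-163.58, 163.58]. Speed limits (degrees/s): [159.86, 159.86, 180, 180, 180, 180].

INTERFACE

Orientations are given as a 3x3 rotation matrix whose columns are the frame's x, y, z axes.
In Python, from rig import bot, vision, order gives the robot as it stands. The module is installed in compiled form; this text tells all that it offers.
- The arm moves only by the tool move_arm, never from a script. Its argument "moves" is a list of rows, each an object of numbers: "hand": the finger opening in mm, from 0 to 87; "x", "y", "z": the shift along the tool's x, y, z in units of 25 mm (1.0 is 25 mm); "wx", "wy", "wz": the turn, a rotation vector about the tool's x, y, z in degrees. In form: [{"hand": .., "x": .., "y": .., "z": .., "wx": .., "wy": .., "wz": ..}, ...]. A call has 1 to 20 rows; each row shifts and turns the commanded pose from where the row before left it, along the tool's axes as they then stand; what a row does not reach is not made up. A row lasts 1/10 s, in which the tool goes at most 50 mm and 8.59 degrees, less where a joint would pass 70% of its speed; a pose out of reach is approached as far as the arm can. A call is refused whole if a number of a shift passes 1 or a number of a turn 8.59, either way. A call with a gripper value outside its range is refused whole. The fingers move at their own pace and stop on an object; the grip force is fixed at half the most. Time passes only in rows, so rows that do not move let the fingers close. It gives the time, the measured TCP pose, the force and the opening at its end, in the units of the state.
- bot.read_state(): the state, without advancing time (a new reading comes with each control period).
- vision.capture(name): name is "scene" or "top"; returns a dict with "image" (480x640x3 uint8, red, green, blue), "z_map" (480x640 float32, m along the optical axis (not along the pixel's ray), 0 where there is no reading), "fx", "fy", "cx", "cy" (pixels), "pose" (4x4, takes a point from camera to world coordinates). Camera axes: x right, y down, z forward; pixel columns grow to the right and rows downward; lengths in m; the calibration is good to about 2 mm. A picture is of the moment at which its call begins.
- order.hand_in(): hands the job in, once; it reports no verdict.
The state is a dict: "time_s": time; "joint_positions": joint angles; "qvel": joint speeds; "tau": joint torques, N m; "position": TCP position; "tcp_rot": TCP orientation; "force": force on the tool from outside, world axes, zero at the start; "moment": the same for the moment, N m; "opening": opening from 0.0 (shut) to 1.0 (fully open).
Only numpy, scipy, OpenCV 4.12 (cv2) and the standard library are available. Lean on these libraries where they do the work, as an engineer would, in place of code of your own. Each camera call takes 0.05 s, during which the arm holds its last target.

## Working session

There is one attempt and no reset: what is moved stays moved. The work goes in short steps, Python scripts to look and compute and a tool call to move; the robot and the scene stay as the last step left them, time stands still between calls to the robot, and variables do not carry over. Pictures are saved under pics/ and viewed, and the job is handed in when it is done.

Besides the shell and the picture viewer there is one more tool, called after "Emit:" as name([rows], argument=value, ...), one row to a line, values as JSON. move_arm: Moves the arm, as the interface text tells. Its arguments: {"type":"object","properties":{"moves":{"type":"array"}},"required":["moves"]}

```bash
mkdir -p pics
python3 - <<'E'
from rig import bot, vision, order
import cv2,numpy as np
s=bot.read_state()
print(s, bot.hold_point_z)
for n in("scene","top"):
    c=vision.capture(n); cv2.imwrite(f"pics/{n}0.png",c["image"][:,:,::-1]); np.savez(f"{n}0.npz",**c)
    print(n,c["fx"],c["fy"],c["cx"],c["cy"],c["pose"].round(4))
E
```

```text
{'time_s': 0.0, 'joint_positions': array([ 5.39450760e+01,  3.02802085e+01,  8.21573757e+01, -4.35845015e-04,
        6.76894335e+01, -1.02273948e+01]), 'qvel': array([ 0.15371295,  0.00048475, -0.00661386,  0.01312992, -0.06379503,
        0.0344715 ]), 'tau': array([ 1.43398724e-03, -4.40053225e+01, -1.76589721e+01,  6.33807667e-02,
        5.83010016e-02, -1.71459087e-04]), 'position': array([0.27182031, 0.56196744, 0.22155283]), 'tcp_rot': array([[-9.00110560e-01,  4.35659605e-01, -1.29907567e-03],
       [ 4.35661370e-01,  9.00108851e-01, -1.79638168e-03],
       [ 3.86698577e-04, -2.18289921e-03, -9.99997543e-01]]), 'force': array([-0.54931409,  0.40979847, -0.48904292]), 'moment': array([ 0.00107995, -0.03229501,  0.00444041]), 'opening': 0.9987340268967034} 0.0187
scene 597.5850000515119 597.5850000515119 319.17066720423685 243.91735353182176 [[-0.2348  0.7744 -0.5874  1.3353]
 [ 0.972   0.1946 -0.132   0.1736]
 [ 0.0121 -0.602  -0.7984  1.159 ]
 [ 0.      0.      0.      1.    ]]
top 543.7576150999105 543.7576150999105 322.7480853755895 239.86685875658935 [[-1.3610e-01 -9.7080e-01  1.9770e-01  3.4040e-01]
 [-9.9070e-01  1.3320e-01 -2.8300e-02  2.8900e-02]
 [ 1.2000e-03 -1.9970e-01 -9.7990e-01  1.2002e+00]
 [ 0.0000e+00  0.0000e+00  0.0000e+00  1.0000e+00]]
```

View pics/scene0.png

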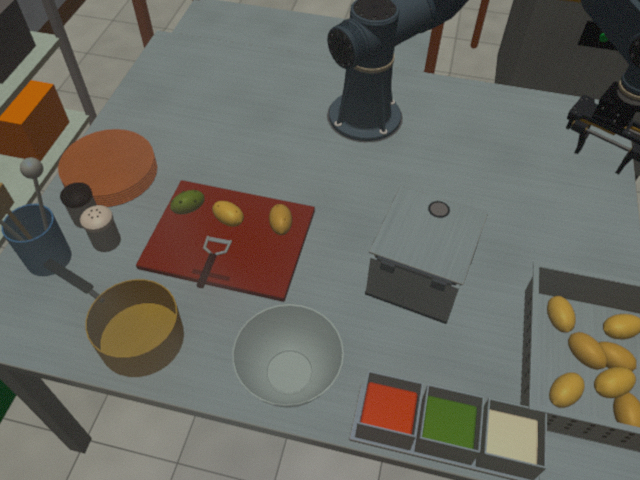

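View pics/top0.png

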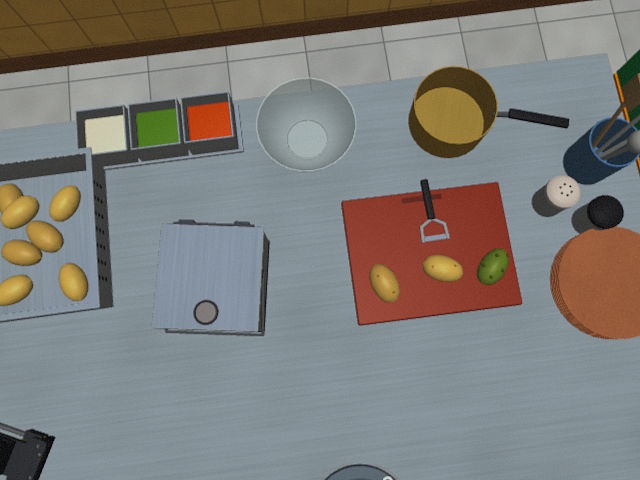

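The green potato is at top (493,266) and scene (187,201). The caddy is on the left with its press spot at top (206,312). The good potatoes are at top (384,283) and (443,267), and the peeler is at (430,210).

```bash
cat > h.py <<'E'
import numpy as np,cv2
def pts(c):
    z=c["z_map"].astype(float);v,u=np.mgrid[0:480,0:640]
    p=np.stack([(u-c["cx"])/c["fx"]*z,(v-c["cy"])/c["fy"]*z,z],-1)
    T=c["pose"];P=p@T[:3,:3].T+T[:3,3];P[z==0]=np.nan;return P
def obb(xy):
    r=cv2.minAreaRect((xy*1000).astype(np.float32));return r
E
python3 - <<'E'
from h import *
for n in("top","scene"):
    c=np.load(n+"0.npz");P=pts(c);im=c["image"];hsv=cv2.cvtColor(im,cv2.COLOR_RGB2HSV)
    H,S,V=[hsv[...,i].astype(int) for i in range(3)]
    Z=P[...,2]
    reg=(P[...,0]>.2)&(P[...,0]<.9)
    lid=reg&(Z>.145)&(Z<.175)&(P[...,1]>.05)&(P[...,1]<.45)
    k,l,st,_=cv2.connectedComponentsWithStats(lid.astype(np.uint8)); j=1+np.argmax(st[1:,4]); lid=l==j
    print(n,"lid",obb(P[lid][:,:2]),"z",np.median(Z[lid]))
    print(" box pts",cv2.boxPoints(obb(P[lid][:,:2])).round(0).tolist())
    lf=cv2.erode(lid.astype(np.uint8),np.ones((7,7)))>0
    q=np.where(lf)
    print(" lid V med",np.median(V[lf]))
    sp=lf&(V<np.median(V[lf])-30)
    k,l,st,ce=cv2.connectedComponentsWithStats(sp.astype(np.uint8))
    for j in range(1,k):
        if st[j,4]>40: print(" spot",ce[j],st[j],np.nanmean(P[l==j],0).round(4))
    # potatoes
    pot=reg&(Z>.027)&(Z<.09)&(P[...,1]<0.0)&(P[...,1]>-.4)&(H>15)&(H<70)&(S>100)
    k,l,st,ce=cv2.connectedComponentsWithStats(pot.astype(np.uint8))
    for j in range(1,k):
        if st[j,4]>150:
            m=l==j; print(" pot",ce[j].round(),st[j,4],"H",np.median(H[m]),obb(P[m][:,:2]),"zmax",np.nanmax(Z[m]),"mean",np.nanmean(P[m],0).round(3))
    bd=reg&(Z>.01)&(Z<.03)&((H<8)|(H>172))&(S>120)&(P[...,1]<.1)
    k,l,st,_=cv2.connectedComponentsWithStats(bd.astype(np.uint8)); j=1+np.argmax(st[1:,4])
    print(" board",obb(P[l==j][:,:2]),np.median(Z[l==j]))
E
```

```text
top lid ((515.8538818359375, 226.19471740722656), (202.6304473876953, 214.63330078125), 80.16175079345703) z 0.15978829987218368
 box pts [[393.0, 145.0], [604.0, 108.0], [639.0, 308.0], [427.0, 344.0]]
 lid V med 162.0
 spot [205.69634703 310.66210046] [193 299  25  26 438] [0.4443 0.2378 0.1611]
 pot [471.  81.] 212 H 19.0 ((890.7891235351562, -388.4934387207031), (36.76869201660156, 9.897613525390625), 49.725181579589844) zmax 0.08927204017897106 mean [ 0.891 -0.389  0.059]
 pot [437. 139.] 796 H 19.0 ((772.5409545898438, -300.2253723144531), (171.3422393798828, 64.5926742553711), 59.176124572753906) zmax 0.08992322283122789 mean [ 0.762 -0.288  0.059]
 pot [493. 266.] 826 H 38.0 ((467.1489562988281, -356.6807861328125), (54.866119384765625, 83.85234832763672), 36.65346145629883) zmax 0.07323751599171358 mean [ 0.465 -0.353  0.061]
 pot [442. 268.] 810 H 21.0 ((476.774169921875, -250.14952087402344), (87.21057891845703, 52.87373352050781), 64.23673248291016) zmax 0.07289489553939865 mean [ 0.476 -0.246  0.061]
 pot [384. 283.] 811 H 20.0 ((462.4772644042969, -120.60150146484375), 
[... 844 characters left out ...]
mean [ 0.474 -0.352  0.061]
 pot [228. 213.] 566 H 21.0 ((482.1320495605469, -247.08087158203125), (81.85147857666016, 50.87376403808594), 69.63160705566406) zmax 0.07257964560775454 mean [ 0.488 -0.243  0.058]
 pot [280. 219.] 521 H 19.0 ((469.388671875, -117.7916259765625), (76.97386169433594, 53.810646057128906), 38.72099685668945) zmax 0.07421544501993838 mean [ 0.476 -0.116  0.06 ]
 pot [145. 292.] 757 H 18.0 ((751.0420532226562, -330.036865234375), (35.74708938598633, 136.72821044921875), 0.4978324770927429) zmax 0.08986663139962392 mean [ 0.744 -0.343  0.059]
 board ((523.246337890625, -233.24472045898438), (358.754638671875, 280.8747863769531), 89.62530517578125) 0.020935723182843535
```

Emit:
move_arm([
  {"hand":0,"wz":-8},
  {"hand":0,"wz":-8},
  {"hand":0,"x":-0.7,"y":-0.9},
  {"hand":0,"x":-0.7,"y":-0.9},
  {"hand":0,"x":-0.7,"y":-0.9},
  {"hand":0,"x":-0.7,"y":-0.9},
  {"hand":0,"x":-0.7,"y":-0.9},
  {"hand":0,"x":-0.7,"y":-0.9},
  {"hand":0,"x":-0.7,"y":-0.9},
  {"hand":0,"x":-0.7,"y":-0.9},
  {"hand":0,"x":-0.7,"y":-0.9},
  {"hand":0,"x":-0.7,"y":-0.9},
  {"hand":0,"x":-0.7,"y":-0.9},
  {"hand":0,"x":-0.7,"y":-0.9},
  {"hand":0,"x":-0.7,"y":-0.8},
  {"hand":0},
  {"hand":0},
  {"hand":0},
])

```text
schema error: expected keys hand, x, y, z, wx, wy, wz
```

```bash
cat >> h.py <<'E'
def toolstate(s,t):
    R=np.array(s["tcp_rot"]);p=np.array(s["position"])
    print("t",round(s["time_s"],2),"p",p.round(4),"x",R[:,0].round(3),"z",R[:,2].round(3),"F",np.array(s["force"]).round(1),"open",round(s["opening"],3),"q",np.array(s["joint_positions"]).round(1))
    if t is not None: print(" units to target",(R.T@(np.array(t)-p)/.025).round(2))
E
python3 - <<'E'
from h import *
from rig import bot
toolstate(bot.read_state(),[.449,.2372,.17])
E
```

```text
t 0.1 p [0.2719 0.5621 0.2217] x [-0.9    0.436  0.   ] z [-0.001 -0.002 -1.   ] F [ 0.2 -0.1  0.2] open 0.999 q [ 53.9  30.3  82.1   0.   67.7 -10.2]
 units to target [-12.04  -8.61   2.08]
```

All keys are required, so I'm sending it again in full.

Emit:
move_arm([
  {"hand":0,"x":0,"y":0,"z":0,"wx":0,"wy":0,"wz":-8},
  {"hand":0,"x":0,"y":0,"z":0,"wx":0,"wy":0,"wz":-8},
  {"hand":0,"x":-0.7,"y":-0.9,"z":0,"wx":0,"wy":0,"wz":0},
  {"hand":0,"x":-0.7,"y":-0.9,"z":0,"wx":0,"wy":0,"wz":0},
  {"hand":0,"x":-0.7,"y":-0.9,"z":0,"wx":0,"wy":0,"wz":0},
  {"hand":0,"x":-0.7,"y":-0.9,"z":0,"wx":0,"wy":0,"wz":0},
  {"hand":0,"x":-0.7,"y":-0.9,"z":0,"wx":0,"wy":0,"wz":0},
  {"hand":0,"x":-0.7,"y":-0.9,"z":0,"wx":0,"wy":0,"wz":0},
  {"hand":0,"x":-0.7,"y":-0.9,"z":0,"wx":0,"wy":0,"wz":0},
  {"hand":0,"x":-0.7,"y":-0.9,"z":0,"wx":0,"wy":0,"wz":0},
  {"hand":0,"x":-0.7,"y":-0.9,"z":0,"wx":0,"wy":0,"wz":0},
  {"hand":0,"x":-0.7,"y":-0.9,"z":0,"wx":0,"wy":0,"wz":0},
  {"hand":0,"x":-0.7,"y":-0.9,"z":0,"wx":0,"wy":0,"wz":0},
  {"hand":0,"x":-0.7,"y":-0.9,"z":0,"wx":0,"wy":0,"wz":0},
  {"hand":0,"x":-0.7,"y":-0.8,"z":0,"wx":0,"wy":0,"wz":0},
  {"hand":0,"x":0,"y":0,"z":0,"wx":0,"wy":0,"wz":0},
  {"hand":0,"x":0,"y":0,"z":0,"wx":0,"wy":0,"wz":0},
  {"hand":0,"x":0,"y":0,"z":0,"wx":0,"wy":0,"wz":0},
])

```text
time_s: 1.9
position: [0.4462, 0.2385, 0.2223]
tcp_rot: [[-0.985, 0.17, -0.001], [0.17, 0.985, 0.0], [0.001, 0.0, -1.0]]
force: [-0.8, 0.2, 1.3]
opening: 0.005
```

Run:
```python
from h import *
from rig import bot
toolstate(bot.read_state(),[.449,.2372,.17])
```

```text
t 1.9 p [0.4462 0.2385 0.2223] x [-0.985  0.17   0.001] z [-0.001  0.    -1.   ] F [-0.8  0.2  1.3] open 0.005 q [ 15.4  21.1  98.9   0.   60.  -64.8]
 units to target [-0.12 -0.03  2.09]
```

Emit:
move_arm([
  {"hand":0,"x":-0.1,"y":0,"z":0.5,"wx":0,"wy":0,"wz":0},
  {"hand":0,"x":0,"y":0,"z":0.5,"wx":0,"wy":0,"wz":0},
  {"hand":0,"x":0,"y":0,"z":0.5,"wx":0,"wy":0,"wz":0},
  {"hand":0,"x":0,"y":0,"z":0.5,"wx":0,"wy":0,"wz":0},
  {"hand":0,"x":0,"y":0,"z":0.3,"wx":0,"wy":0,"wz":0},
  {"hand":0,"x":0,"y":0,"z":0,"wx":0,"wy":0,"wz":0},
  {"hand":0,"x":0,"y":0,"z":0,"wx":0,"wy":0,"wz":0},
])

```text
time_s: 2.6
position: [0.4492, 0.2379, 0.1649]
tcp_rot: [[-0.985, 0.17, -0.0], [0.17, 0.985, -0.0], [0.0, -0.0, -1.0]]
force: [0.2, 0.1, 0.6]
opening: 0.008
```

Emit:
move_arm([
  {"hand":0,"x":0,"y":0,"z":0.1,"wx":0,"wy":0,"wz":0},
  {"hand":0,"x":0,"y":0,"z":0.1,"wx":0,"wy":0,"wz":0},
  {"hand":0,"x":0,"y":0,"z":0.06,"wx":0,"wy":0,"wz":0},
  {"hand":0,"x":0,"y":0,"z":0,"wx":0,"wy":0,"wz":0},
  {"hand":0,"x":0,"y":0,"z":0,"wx":0,"wy":0,"wz":0},
])

```text
time_s: 3.1
position: [0.4495, 0.2376, 0.1588]
tcp_rot: [[-0.985, 0.171, 0.001], [0.171, 0.985, 0.0], [-0.001, 0.0, -1.0]]
force: [-0.1, 0.2, 1.2]
opening: 0.006
```

Emit:
move_arm([
  {"hand":0,"x":0,"y":0,"z":0.06,"wx":0,"wy":0,"wz":0},
  {"hand":0,"x":0,"y":0,"z":0.06,"wx":0,"wy":0,"wz":0},
  {"hand":0,"x":0,"y":0,"z":0,"wx":0,"wy":0,"wz":0},
])

```text
time_s: 3.4
position: [0.4494, 0.2376, 0.1554]
tcp_rot: [[-0.985, 0.171, 0.0], [0.171, 0.985, 0.0], [-0.0, 0.0, -1.0]]
force: [0.1, 0.7, 2.8]
opening: 0.001
```

Emit:
move_arm([
  {"hand":0,"x":0,"y":0,"z":0.06,"wx":0,"wy":0,"wz":0},
  {"hand":0,"x":0,"y":0,"z":0.04,"wx":0,"wy":0,"wz":0},
  {"hand":0,"x":0,"y":0,"z":0,"wx":0,"wy":0,"wz":0},
])

```text
time_s: 3.7
position: [0.4494, 0.2377, 0.1535]
tcp_rot: [[-0.985, 0.171, 0.0], [0.171, 0.985, 0.0], [-0.0, 0.0, -1.0]]
force: [-0.3, 0.8, 6.7]
opening: 0.006
```

Run:
```python
import numpy as np
s=.1745
th=np.r_[-.035,0,.04,.09,.15,.21,np.arange(.27,1.45,.065)]
f=s*np.cos(th)-.009*np.sin(th);z=s*np.sin(th)+.009*np.cos(th)
for i in range(1,len(th)): print(i,round(th[i],3),round((f[i]-f[i-1])/.025,2),round(-(z[i]-z[i-1])/.025,2),round(z[i]+.15,3))
```

```text
1 0.0 -0.01 -0.24 0.159
2 0.04 -0.02 -0.28 0.166
3 0.09 -0.04 -0.35 0.175
4 0.15 -0.07 -0.41 0.185
5 0.21 -0.1 -0.41 0.195
6 0.27 -0.12 -0.4 0.205
7 0.335 -0.16 -0.43 0.216
8 0.4 -0.18 -0.41 0.226
9 0.465 -0.21 -0.4 0.236
10 0.53 -0.24 -0.39 0.246
11 0.595 -0.26 -0.37 0.255
12 0.66 -0.29 -0.35 0.264
13 0.725 -0.31 -0.33 0.272
14 0.79 -0.33 -0.31 0.28
15 0.855 -0.35 -0.29 0.288
16 0.92 -0.37 -0.27 0.294
17 0.985 -0.38 -0.24 0.3
18 1.05 -0.4 -0.22 0.306
19 1.115 -0.41 -0.19 0.311
20 1.18 -0.42 -0.17 0.315
21 1.245 -0.43 -0.14 0.318
22 1.31 -0.44 -0.11 0.321
23 1.375 -0.45 -0.08 0.323
24 1.44 -0.45 -0.05 0.324
```

First eight steps, then a check of the force and a picture.

Emit:
move_arm([
  {"hand":0,"x":-0.01,"y":0,"z":-0.24,"wx":0,"wy":0,"wz":0},
  {"hand":0,"x":-0.02,"y":0,"z":-0.28,"wx":0,"wy":0,"wz":0},
  {"hand":0,"x":-0.04,"y":0,"z":-0.35,"wx":0,"wy":0,"wz":0},
  {"hand":0,"x":-0.07,"y":0,"z":-0.41,"wx":0,"wy":0,"wz":0},
  {"hand":0,"x":-0.1,"y":0,"z":-0.41,"wx":0,"wy":0,"wz":0},
  {"hand":0,"x":-0.12,"y":0,"z":-0.4,"wx":0,"wy":0,"wz":0},
  {"hand":0,"x":0,"y":0,"z":0,"wx":0,"wy":0,"wz":0},
])

```text
time_s: 4.4
position: [0.4598, 0.2361, 0.2071]
tcp_rot: [[-0.985, 0.171, 0.004], [0.171, 0.985, 0.001], [-0.004, 0.001, -1.0]]
force: [0.1, 0.2, 1.6]
opening: 0.005
```

Run:
```python
from h import *
from rig import bot,vision
toolstate(bot.read_state(),None)
c=vision.capture("scene");cv2.imwrite("pics/s1.png",c["image"][:,:,::-1])
```

```text
t 4.4 p [0.4598 0.2361 0.2071] x [-0.985  0.171 -0.004] z [ 0.004  0.001 -1.   ] F [0.1 0.2 1.6] open 0.005 q [ 14.8  23.   98.6  -0.   58.1 -65.4]
```

View pics/s1.png

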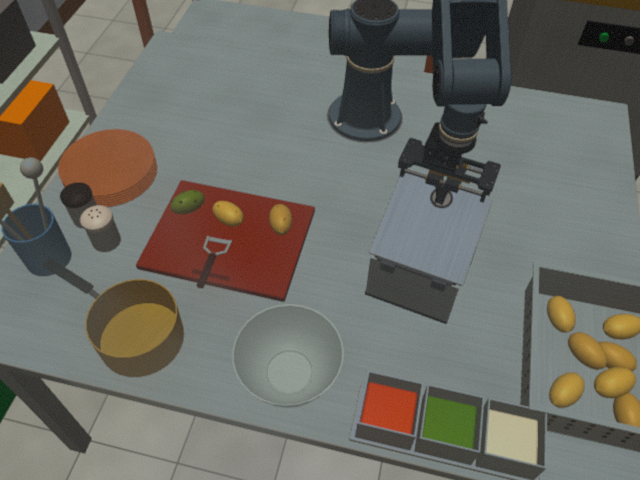

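The lid has unlatched and is following the fingers, which still rest on the spot (441,198). I'll carry on along the arc.

Emit:
move_arm([
  {"hand":0,"x":-0.16,"y":0,"z":-0.43,"wx":0,"wy":0,"wz":0},
  {"hand":0,"x":-0.18,"y":0,"z":-0.41,"wx":0,"wy":0,"wz":0},
  {"hand":0,"x":-0.21,"y":0,"z":-0.4,"wx":0,"wy":0,"wz":0},
  {"hand":0,"x":-0.24,"y":0,"z":-0.39,"wx":0,"wy":0,"wz":0},
  {"hand":0,"x":-0.26,"y":0,"z":-0.37,"wx":0,"wy":0,"wz":0},
  {"hand":0,"x":-0.29,"y":0,"z":-0.35,"wx":0,"wy":0,"wz":0},
  {"hand":0,"x":-0.31,"y":0,"z":-0.33,"wx":0,"wy":0,"wz":0},
  {"hand":0,"x":-0.33,"y":0,"z":-0.31,"wx":0,"wy":0,"wz":0},
  {"hand":0,"x":0,"y":0,"z":0,"wx":0,"wy":0,"wz":0},
])

```text
time_s: 5.35
position: [0.5096, 0.2275, 0.2815]
tcp_rot: [[-0.985, 0.171, 0.004], [0.171, 0.985, 0.001], [-0.004, 0.001, -1.0]]
force: [0.9, -0.2, 1.2]
opening: 0.01
```

Run:
```python
from h import *
from rig import bot,vision
toolstate(bot.read_state(),None)
c=vision.capture("scene");cv2.imwrite("pics/s2.png",c["image"][:,:,::-1])
```

```text
t 5.35 p [0.5096 0.2275 0.2815] x [-0.985  0.171 -0.004] z [ 0.004  0.001 -1.   ] F [ 0.9 -0.2  1.2] open 0.01 q [ 12.6  21.2  87.8  -0.   70.7 -67.5]
```

View pics/s2.png

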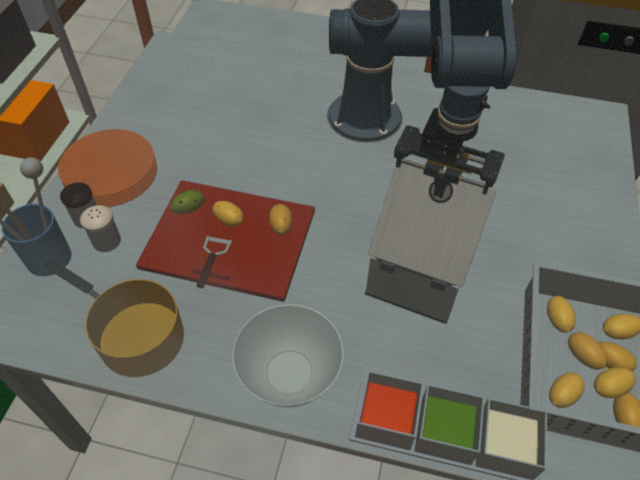

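Emit:
move_arm([
  {"hand":0,"x":-0.35,"y":0,"z":-0.29,"wx":0,"wy":0,"wz":0},
  {"hand":0,"x":-0.37,"y":0,"z":-0.27,"wx":0,"wy":0,"wz":0},
  {"hand":0,"x":-0.38,"y":0,"z":-0.24,"wx":0,"wy":0,"wz":0},
  {"hand":0,"x":-0.4,"y":0,"z":-0.22,"wx":0,"wy":0,"wz":0},
  {"hand":0,"x":-0.41,"y":0,"z":-0.19,"wx":0,"wy":0,"wz":0},
  {"hand":0,"x":-0.42,"y":0,"z":-0.17,"wx":0,"wy":0,"wz":0},
  {"hand":0,"x":-0.43,"y":0,"z":-0.14,"wx":0,"wy":0,"wz":0},
  {"hand":0,"x":-0.44,"y":0,"z":-0.11,"wx":0,"wy":0,"wz":0},
  {"hand":0,"x":-0.45,"y":0,"z":-0.08,"wx":0,"wy":0,"wz":0},
  {"hand":0,"x":-0.45,"y":0,"z":-0.05,"wx":0,"wy":0,"wz":0},
  {"hand":0,"x":-0.45,"y":0,"z":0,"wx":0,"wy":0,"wz":0},
  {"hand":0,"x":-0.45,"y":0,"z":0,"wx":0,"wy":0,"wz":0},
  {"hand":0,"x":-0.45,"y":0,"z":0,"wx":0,"wy":0,"wz":0},
  {"hand":0,"x":0,"y":0,"z":0,"wx":0,"wy":0,"wz":0},
  {"hand":0,"x":0,"y":0,"z":0,"wx":0,"wy":0,"wz":0},
  {"hand":0,"x":0,"y":0,"z":0,"wx":0,"wy":0,"wz":0},
])

```text
time_s: 7.0
position: [0.6407, 0.2045, 0.324]
tcp_rot: [[-0.985, 0.17, -0.001], [0.17, 0.985, 0.0], [0.001, -0.0, -1.0]]
force: [-0.3, -0.7, 0.3]
opening: 0.006
```

Run:
```python
from h import *
from rig import bot,vision
toolstate(bot.read_state(),None)
c=vision.capture("scene");cv2.imwrite("pics/s3.png",c["image"][:,:,::-1])
```

```text
t 7.0 p [0.6407 0.2045 0.324 ] x [-0.985  0.17   0.001] z [-0.001  0.    -1.   ] F [-0.3 -0.7  0.3] open 0.006 q [  8.2  29.3  67.3   0.   83.5 -72. ]
```

View pics/s3.png

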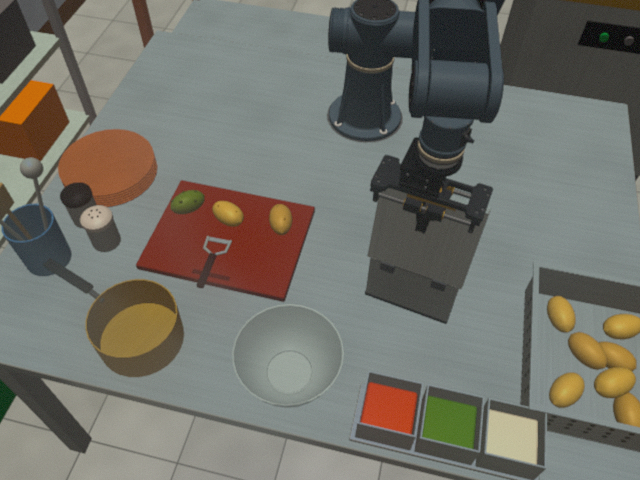

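Run:
```python
from h import *
for n in("top","scene"):
    c=np.load(n+"0.npz");im=c["image"];hsv=cv2.cvtColor(im,cv2.COLOR_RGB2HSV)
    P=pts(c);T=c["pose"]
    m0=((hsv[...,0]>15)&(hsv[...,0]<75)&(hsv[...,1]>60)&(P[...,1]<0)&(P[...,0]<.6)&(P[...,0]>.3)).astype(np.uint8)
    m0=cv2.morphologyEx(m0,cv2.MORPH_CLOSE,np.ones((5,5)))
    cs,_=cv2.findContours(m0,cv2.RETR_EXTERNAL,cv2.CHAIN_APPROX_NONE)
    for k in cs:
        if cv2.contourArea(k)<200: continue
        k=k[:,0].astype(float)
        d=np.c_[(k[:,0]-c["cx"])/c["fx"],(k[:,1]-c["cy"])/c["fy"],np.ones(len(k))]@T[:3,:3].T
        t=(.044-T[2,3])/d[:,2]; w=T[:3,3]+d*t[:,None]
        e=cv2.fitEllipse((w[:,:2]*1000).astype(np.float32))
        print(n,k.mean(0).round(),"centre",np.round(e[0],1),"axes",np.round(e[1],1),"long-axis yaw",round(e[2]+90,1))
```

```text
top [384. 283.] centre [ 463.2 -121.7] axes [52.9 85. ] long-axis yaw 199.3
top [442. 268.] centre [ 478.  -250.6] axes [53.5 85.6] long-axis yaw 247.7
top [493. 266.] centre [ 467.  -358.7] axes [54.2 87.6] long-axis yaw 135.8
scene [280. 219.] centre [ 462.4 -120.3] axes [51.3 91.7] long-axis yaw 199.8
scene [228. 213.] centre [ 476.9 -248.8] axes [57.8 90.2] long-axis yaw 237.2
scene [187. 201.] centre [ 466.3 -357.3] axes [67.  85.3] long-axis yaw 145.4
```

Emit:
move_arm([
  {"hand":0,"x":0,"y":0,"z":-0.8,"wx":0,"wy":0,"wz":0},
  {"hand":0,"x":0,"y":0,"z":-0.8,"wx":0,"wy":0,"wz":0},
  {"hand":0,"x":0,"y":0,"z":-0.8,"wx":0,"wy":0,"wz":0},
  {"hand":0,"x":0,"y":0,"z":-0.8,"wx":0,"wy":0,"wz":0},
  {"hand":0,"x":0,"y":0,"z":-0.8,"wx":0,"wy":0,"wz":0},
  {"hand":0,"x":0,"y":0,"z":0,"wx":0,"wy":0,"wz":0},
  {"hand":0,"x":0,"y":0,"z":0,"wx":0,"wy":0,"wz":0},
])

```text
time_s: 7.75
position: [0.6408, 0.2045, 0.4241]
tcp_rot: [[-0.985, 0.17, 0.0], [0.17, 0.985, 0.0], [-0.0, 0.0, -1.0]]
force: [-0.2, -0.3, -1.0]
opening: 0.008
```

Emit:
move_arm([
  {"hand":0,"x":0.15,"y":-1,"z":0,"wx":0,"wy":0,"wz":0},
  {"hand":0,"x":0.15,"y":-1,"z":0,"wx":0,"wy":0,"wz":0},
  {"hand":0,"x":0.15,"y":-1,"z":0,"wx":0,"wy":0,"wz":0},
  {"hand":0,"x":0.15,"y":-1,"z":0,"wx":0,"wy":0,"wz":0},
  {"hand":0,"x":0.15,"y":-1,"z":0,"wx":0,"wy":0,"wz":0},
  {"hand":0,"x":0.15,"y":-1,"z":0,"wx":0,"wy":0,"wz":0},
  {"hand":0,"x":0.15,"y":-1,"z":0,"wx":0,"wy":0,"wz":0},
  {"hand":0,"x":0.15,"y":-1,"z":0,"wx":0,"wy":0,"wz":0},
  {"hand":0,"x":0.15,"y":-1,"z":0,"wx":0,"wy":0,"wz":0},
  {"hand":0,"x":0.15,"y":-1,"z":0,"wx":0,"wy":0,"wz":0},
  {"hand":76,"x":0.15,"y":-1,"z":0.5,"wx":0,"wy":0,"wz":0},
  {"hand":76,"x":0.15,"y":-1,"z":0.5,"wx":0,"wy":0,"wz":0},
  {"hand":76,"x":0.15,"y":-1,"z":0.5,"wx":0,"wy":0,"wz":0},
  {"hand":76,"x":0.15,"y":-1,"z":0.5,"wx":0,"wy":0,"wz":0},
  {"hand":76,"x":0.15,"y":-1,"z":0.5,"wx":0,"wy":0,"wz":0},
  {"hand":76,"x":0.15,"y":-1,"z":0.5,"wx":0,"wy":0,"wz":0},
  {"hand":76,"x":0.15,"y":-1,"z":0.5,"wx":0,"wy":0,"wz":0},
  {"hand":76,"x":0.15,"y":-1,"z":0.5,"wx":0,"wy":0,"wz":0},
  {"hand":76,"x":0.15,"y":-1,"z":0.5,"wx":0,"wy":0,"wz":0},
  {"hand":76,"x":0.15,"y":-1,"z":0.5,"wx":0,"wy":0,"wz":0},
])

```text
time_s: 9.75
position: [0.4806, -0.2755, 0.2969]
tcp_rot: [[-0.985, 0.171, -0.002], [0.171, 0.985, 0.002], [0.003, 0.002, -1.0]]
force: [0.5, -0.4, -0.4]
opening: 0.815
```

Emit:
move_arm([
  {"hand":76,"x":0,"y":-1,"z":0.5,"wx":0,"wy":0,"wz":0},
  {"hand":76,"x":0,"y":-1,"z":0.5,"wx":0,"wy":0,"wz":0},
  {"hand":76,"x":0,"y":-1,"z":0.5,"wx":0,"wy":0,"wz":0},
  {"hand":76,"x":0,"y":-0.4,"z":0.5,"wx":0,"wy":0,"wz":8.5},
  {"hand":76,"x":0,"y":0,"z":0,"wx":0,"wy":0,"wz":8.5},
  {"hand":76,"x":0,"y":0,"z":0,"wx":0,"wy":0,"wz":8},
  {"hand":76,"x":0,"y":0,"z":0,"wx":0,"wy":0,"wz":8},
  {"hand":76,"x":0,"y":0,"z":0,"wx":0,"wy":0,"wz":0},
  {"hand":76,"x":0,"y":0,"z":0,"wx":0,"wy":0,"wz":0},
  {"hand":76,"x":0,"y":0,"z":0,"wx":0,"wy":0,"wz":0},
])

```text
time_s: 10.75
position: [0.4672, -0.3589, 0.2485]
tcp_rot: [[-0.735, 0.678, -0.001], [0.678, 0.735, 0.001], [0.001, 0.0, -1.0]]
force: [-0.2, -0.3, 0.2]
opening: 0.872
```

Run:
```python
from h import *
from rig import bot,vision
toolstate(bot.read_state(),[.4665,-.358,.029])
c=np.load("top0.npz");P=pts(c);c2=np.load("scene0.npz");P=np.r_[P.reshape(-1,3),pts(c2).reshape(-1,3)];P=P[~np.isnan(P[:,0])]
a=np.radians(47);d=P[:,:2]-[.4665,-.358]
u=d@[np.cos(a),np.sin(a)];v=d@[-np.sin(a),np.cos(a)]
m=(abs(u)<.12)&(abs(v)<.06); print("zmax in body footprint",P[m,2].max())
c=vision.capture("scene");cv2.imwrite("pics/s4.png",c["image"][:,:,::-1])
P=pts(c);m=(P[...,2]>.25)&(P[...,2]<.4)&(P[...,1]>.08)&(P[...,1]<.35)&(P[...,0]>.5)
Q=P[m];g=(Q[:,:2]-[.6115,.209])@[.9853,-.1711]
print("lid angle", np.degrees(np.polyfit(Q[:,2]-.15,-g,1)),len(Q))
```

```text
t 10.75 p [ 0.4672 -0.3589  0.2485] x [-0.735  0.678  0.001] z [-0.001  0.001 -1.   ] F [-0.2 -0.3  0.2] open 0.872 q [-48.4  25.8  85.6   0.   68.6 -95.7]
 units to target [0.04 0.   8.78]
zmax in body footprint 0.07323751599171358
lid angle [12.22257726 -0.71759985] 5346
```

View pics/s4.png

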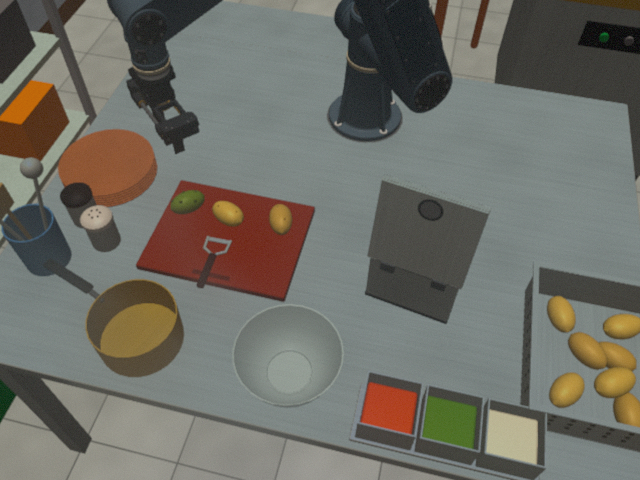

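The lid stands open at about 78°, with the spot at (430,209), and the gripper is over the green potato. I'll descend and grip.

Emit:
move_arm([
  {"hand":76,"x":0,"y":0,"z":0.8,"wx":0,"wy":0,"wz":0},
  {"hand":76,"x":0,"y":0,"z":0.8,"wx":0,"wy":0,"wz":0},
  {"hand":76,"x":0,"y":0,"z":0.8,"wx":0,"wy":0,"wz":0},
  {"hand":76,"x":0,"y":0,"z":0.8,"wx":0,"wy":0,"wz":0},
  {"hand":76,"x":0,"y":0,"z":0.8,"wx":0,"wy":0,"wz":0},
  {"hand":76,"x":0,"y":0,"z":0.8,"wx":0,"wy":0,"wz":0},
  {"hand":76,"x":0,"y":0,"z":0.8,"wx":0,"wy":0,"wz":0},
  {"hand":76,"x":0,"y":0,"z":0.8,"wx":0,"wy":0,"wz":0},
  {"hand":76,"x":0,"y":0,"z":0.8,"wx":0,"wy":0,"wz":0},
  {"hand":76,"x":0,"y":0,"z":0.8,"wx":0,"wy":0,"wz":0},
  {"hand":76,"x":0,"y":0,"z":0.4,"wx":0,"wy":0,"wz":0},
  {"hand":76,"x":0,"y":0,"z":0.3,"wx":0,"wy":0,"wz":0},
  {"hand":76,"x":0,"y":0,"z":0,"wx":0,"wy":0,"wz":0},
  {"hand":76,"x":0,"y":0,"z":0,"wx":0,"wy":0,"wz":0},
  {"hand":76,"x":0,"y":0,"z":0,"wx":0,"wy":0,"wz":0},
])

```text
time_s: 12.3
position: [0.468, -0.3599, 0.0325]
tcp_rot: [[-0.734, 0.68, 0.001], [0.68, 0.734, -0.001], [-0.002, -0.0, -1.0]]
force: [0.3, 0.4, -0.7]
opening: 0.87
```

Emit:
move_arm([
  {"hand":30,"x":0,"y":0,"z":0,"wx":0,"wy":0,"wz":0},
  {"hand":30,"x":0,"y":0,"z":0,"wx":0,"wy":0,"wz":0},
  {"hand":30,"x":0,"y":0,"z":0,"wx":0,"wy":0,"wz":0},
  {"hand":30,"x":0,"y":0,"z":0,"wx":0,"wy":0,"wz":0},
  {"hand":30,"x":0,"y":0,"z":0,"wx":0,"wy":0,"wz":0},
  {"hand":30,"x":0,"y":0,"z":0,"wx":0,"wy":0,"wz":0},
  {"hand":30,"x":0,"y":0,"z":0,"wx":0,"wy":0,"wz":0},
  {"hand":30,"x":0,"y":0,"z":0,"wx":0,"wy":0,"wz":0},
])

```text
time_s: 13.1
position: [0.4679, -0.3593, 0.0318]
tcp_rot: [[-0.733, 0.68, 0.001], [0.68, 0.733, -0.0], [-0.001, 0.0, -1.0]]
force: [2.2, 2.0, 3.2]
opening: 0.613
```

Emit:
move_arm([
  {"hand":30,"x":0,"y":0,"z":-0.3,"wx":0,"wy":0,"wz":0},
  {"hand":30,"x":0,"y":0,"z":-0.5,"wx":0,"wy":0,"wz":0},
  {"hand":30,"x":0,"y":0,"z":-0.7,"wx":0,"wy":0,"wz":0},
  {"hand":30,"x":0,"y":0,"z":-0.7,"wx":0,"wy":0,"wz":0},
  {"hand":30,"x":0,"y":0,"z":-0.7,"wx":0,"wy":0,"wz":0},
  {"hand":30,"x":0,"y":0,"z":-0.7,"wx":0,"wy":0,"wz":0},
  {"hand":30,"x":0,"y":0,"z":-0.7,"wx":0,"wy":0,"wz":0},
  {"hand":30,"x":0,"y":0,"z":-0.7,"wx":0,"wy":0,"wz":0},
  {"hand":30,"x":0,"y":0,"z":-0.7,"wx":0,"wy":0,"wz":0},
  {"hand":30,"x":0,"y":0,"z":-0.7,"wx":0,"wy":0,"wz":0},
  {"hand":30,"x":0,"y":0,"z":-0.7,"wx":0,"wy":0,"wz":0},
  {"hand":30,"x":0,"y":0,"z":-0.7,"wx":0,"wy":0,"wz":0},
  {"hand":30,"x":0,"y":0,"z":-0.7,"wx":0,"wy":0,"wz":0},
  {"hand":30,"x":0,"y":0,"z":-0.4,"wx":0,"wy":0,"wz":0},
  {"hand":30,"x":0,"y":0,"z":0,"wx":0,"wy":0,"wz":-8},
  {"hand":30,"x":0,"y":0,"z":0,"wx":0,"wy":0,"wz":-8},
  {"hand":30,"x":0,"y":0,"z":0,"wx":0,"wy":0,"wz":-8.5},
  {"hand":30,"x":0,"y":0,"z":0,"wx":0,"wy":0,"wz":-8.5},
  {"hand":30,"x":0,"y":0,"z":0,"wx":0,"wy":0,"wz":0},
  {"hand":30,"x":0,"y":0,"z":0,"wx":0,"wy":0,"wz":0},
])

```text
time_s: 15.1
position: [0.4672, -0.3591, 0.254]
tcp_rot: [[-0.985, 0.174, -0.001], [0.174, 0.985, 0.0], [0.001, 0.0, -1.0]]
force: [-0.7, -0.4, -1.6]
opening: 0.617
```

Run:
```python
from h import *
from rig import bot,vision
toolstate(bot.read_state(),[.519,.225,.24])
c=vision.capture("scene");cv2.imwrite("pics/s5.png",c["image"][:,:,::-1])
```

```text
t 15.1 p [ 0.4672 -0.3591  0.254 ] x [-0.985  0.174  0.001] z [-0.001  0.    -1.   ] F [-0.7 -0.4 -1.6] open 0.617 q [ -48.4   25.5   85.3   -0.    69.3 -128.4]
 units to target [ 2.02 23.37  0.57]
```

View pics/s5.png

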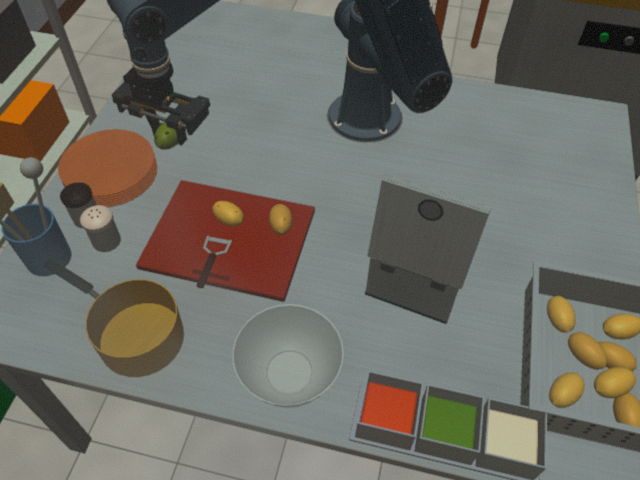

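Emit:
move_arm([
  {"hand":30,"x":0.1,"y":0.4,"z":0,"wx":0,"wy":0,"wz":0},
  {"hand":30,"x":0.2,"y":0.8,"z":0,"wx":0,"wy":0,"wz":0},
  {"hand":30,"x":0.2,"y":1,"z":0,"wx":0,"wy":0,"wz":0},
  {"hand":30,"x":0.2,"y":1,"z":0,"wx":0,"wy":0,"wz":0},
  {"hand":30,"x":0.2,"y":1,"z":0,"wx":0,"wy":0,"wz":0},
  {"hand":30,"x":0.2,"y":1,"z":0,"wx":0,"wy":0,"wz":0},
  {"hand":30,"x":0.2,"y":1,"z":0,"wx":0,"wy":0,"wz":0},
  {"hand":30,"x":0.2,"y":1,"z":0,"wx":0,"wy":0,"wz":0},
  {"hand":30,"x":0.2,"y":1,"z":0,"wx":0,"wy":0,"wz":0},
  {"hand":30,"x":0.2,"y":1,"z":0,"wx":0,"wy":0,"wz":0},
  {"hand":30,"x":0.2,"y":1,"z":0,"wx":0,"wy":0,"wz":0},
  {"hand":30,"x":0.2,"y":1,"z":0,"wx":0,"wy":0,"wz":0},
  {"hand":30,"x":0.2,"y":1,"z":0,"wx":0,"wy":0,"wz":0},
  {"hand":30,"x":0.2,"y":1,"z":0,"wx":0,"wy":0,"wz":0},
  {"hand":30,"x":0.2,"y":1,"z":0,"wx":0,"wy":0,"wz":0},
  {"hand":30,"x":0.2,"y":1,"z":0,"wx":0,"wy":0,"wz":0},
  {"hand":30,"x":0.2,"y":1,"z":0,"wx":0,"wy":0,"wz":0},
  {"hand":30,"x":0,"y":1,"z":0,"wx":0,"wy":0,"wz":0},
  {"hand":30,"x":0,"y":1,"z":0,"wx":0,"wy":0,"wz":0},
  {"hand":30,"x":0,"y":1,"z":0,"wx":0,"wy":0,"wz":0},
])

```text
time_s: 17.15
position: [0.4674, 0.1292, 0.2542]
tcp_rot: [[-0.985, 0.172, -0.0], [0.172, 0.985, 0.0], [0.0, 0.0, -1.0]]
force: [0.3, 0.3, -1.9]
opening: 0.616
```

Emit:
move_arm([
  {"hand":30,"x":0,"y":1,"z":0,"wx":0,"wy":0,"wz":0},
  {"hand":30,"x":0,"y":1,"z":0,"wx":0,"wy":0,"wz":0},
  {"hand":30,"x":0,"y":1,"z":0,"wx":0,"wy":0,"wz":0},
  {"hand":30,"x":0,"y":0.7,"z":0,"wx":0,"wy":0,"wz":0},
  {"hand":30,"x":0,"y":0.5,"z":0,"wx":0,"wy":0,"wz":0},
  {"hand":30,"x":0,"y":0,"z":0,"wx":0,"wy":0,"wz":0},
  {"hand":30,"x":0,"y":0,"z":0,"wx":0,"wy":0,"wz":0},
])

```text
time_s: 17.85
position: [0.4855, 0.2309, 0.2539]
tcp_rot: [[-0.985, 0.17, -0.001], [0.17, 0.985, -0.001], [0.001, -0.001, -1.0]]
force: [0.9, -0.0, -1.3]
opening: 0.615
```

Run:
```python
from h import *
from rig import bot,vision
toolstate(bot.read_state(),[.512,.2263,.125])
for n in ("scene","top"):
    c=vision.capture(n);cv2.imwrite(f"pics/{n}6.png",c["image"][:,:,::-1])
```

```text
t 17.85 p [0.4855 0.2309 0.2539] x [-0.985  0.17   0.001] z [-0.001 -0.001 -1.   ] F [ 0.9 -0.  -1.3] open 0.615 q [ 13.5  21.3  92.5  -0.   66.3 -66.6]
 units to target [-1.08  0.    5.16]
```

View pics/top6.png

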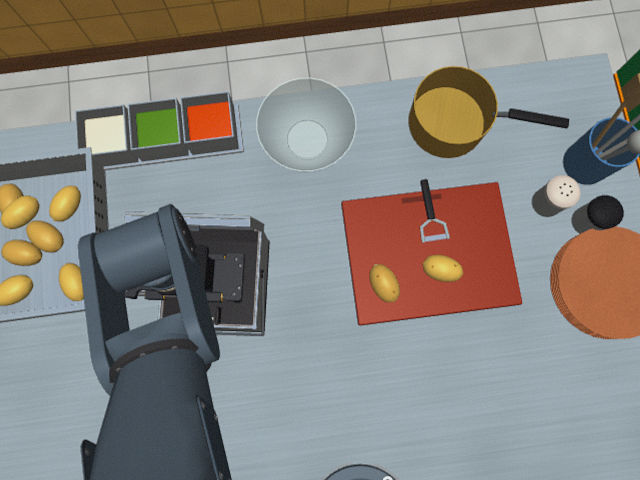

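View pics/scene6.png

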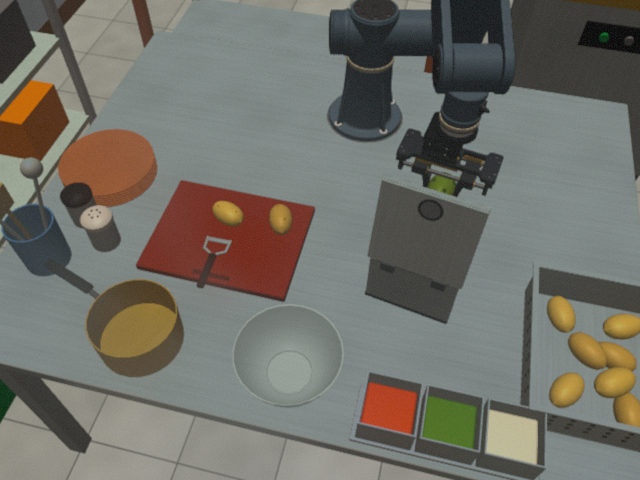

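Emit:
move_arm([
  {"hand":30,"x":-0.3,"y":0,"z":0,"wx":0,"wy":0,"wz":0},
  {"hand":30,"x":-0.3,"y":0,"z":0,"wx":0,"wy":0,"wz":0},
  {"hand":30,"x":-0.35,"y":0,"z":0,"wx":0,"wy":0,"wz":0},
  {"hand":30,"x":0,"y":0,"z":0.5,"wx":0,"wy":0,"wz":0},
  {"hand":30,"x":0,"y":0,"z":0.5,"wx":0,"wy":0,"wz":0},
  {"hand":30,"x":0,"y":0,"z":0.5,"wx":0,"wy":0,"wz":0},
  {"hand":30,"x":0,"y":0,"z":0.5,"wx":0,"wy":0,"wz":0},
  {"hand":30,"x":0,"y":0,"z":0.5,"wx":0,"wy":0,"wz":0},
  {"hand":30,"x":0,"y":0,"z":0.5,"wx":0,"wy":0,"wz":0},
  {"hand":30,"x":0,"y":0,"z":0,"wx":0,"wy":0,"wz":0},
  {"hand":30,"x":0,"y":0,"z":0,"wx":0,"wy":0,"wz":0},
])

```text
time_s: 19.05
position: [0.5094, 0.2272, 0.1787]
tcp_rot: [[-0.985, 0.171, -0.001], [0.171, 0.985, -0.0], [0.001, -0.0, -1.0]]
force: [1.0, 0.2, -0.6]
opening: 0.619
```

Run:
```python
from h import *
from rig import bot,vision
toolstate(bot.read_state(),[.508,.2263,.14])
c=vision.capture("scene");cv2.imwrite("pics/s7.png",c["image"][:,:,::-1])
```

```text
t 19.05 p [0.5094 0.2272 0.1787] x [-0.985  0.171  0.001] z [-0.001 -0.    -1.   ] F [ 1.   0.2 -0.6] open 0.619 q [ 12.6  28.3  94.4   0.   57.3 -67.6]
 units to target [ 0.05 -0.04  1.55]
```

View pics/s7.png

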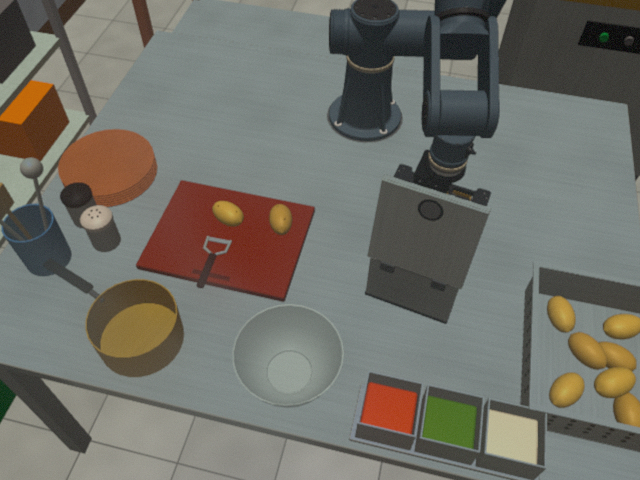

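There is no contact, and the hand sits between the front wall and the lid. I'll go a little lower and release.

Emit:
move_arm([
  {"hand":30,"x":0,"y":0,"z":0.5,"wx":0,"wy":0,"wz":0},
  {"hand":30,"x":0,"y":0,"z":0.5,"wx":0,"wy":0,"wz":0},
  {"hand":30,"x":0,"y":0,"z":0.5,"wx":0,"wy":0,"wz":0},
  {"hand":30,"x":0,"y":0,"z":0,"wx":0,"wy":0,"wz":0},
  {"hand":30,"x":0,"y":0,"z":0,"wx":0,"wy":0,"wz":0},
  {"hand":80,"x":0,"y":0,"z":0,"wx":0,"wy":0,"wz":0},
  {"hand":80,"x":0,"y":0,"z":0,"wx":0,"wy":0,"wz":0},
  {"hand":80,"x":0,"y":0,"z":0,"wx":0,"wy":0,"wz":0},
  {"hand":80,"x":0,"y":0,"z":0,"wx":0,"wy":0,"wz":0},
  {"hand":80,"x":0,"y":0,"z":0,"wx":0,"wy":0,"wz":0},
  {"hand":80,"x":0,"y":0,"z":0,"wx":0,"wy":0,"wz":0},
])

```text
time_s: 20.2
position: [0.5096, 0.2272, 0.1417]
tcp_rot: [[-0.985, 0.171, 0.0], [0.171, 0.985, 0.0], [-0.0, 0.0, -1.0]]
force: [0.3, 0.2, -0.2]
opening: 0.91
```

Emit:
move_arm([
  {"hand":80,"x":0,"y":0,"z":-0.5,"wx":0,"wy":0,"wz":0},
  {"hand":80,"x":0,"y":0,"z":-0.8,"wx":0,"wy":0,"wz":0},
  {"hand":80,"x":0,"y":0,"z":-0.8,"wx":0,"wy":0,"wz":0},
  {"hand":80,"x":0,"y":0,"z":-0.8,"wx":0,"wy":0,"wz":0},
  {"hand":80,"x":0,"y":0,"z":-0.8,"wx":0,"wy":0,"wz":0},
  {"hand":80,"x":0.6,"y":0,"z":-0.8,"wx":0,"wy":0,"wz":0},
  {"hand":80,"x":0.8,"y":-0.8,"z":0,"wx":0,"wy":0,"wz":0},
  {"hand":80,"x":0.5,"y":-1,"z":0,"wx":0,"wy":0,"wz":0},
  {"hand":80,"x":0,"y":-1,"z":0,"wx":0,"wy":0,"wz":0},
  {"hand":80,"x":0,"y":-1,"z":0,"wx":0,"wy":0,"wz":0},
  {"hand":80,"x":0,"y":-1,"z":0,"wx":0,"wy":0,"wz":0},
  {"hand":80,"x":0,"y":-1,"z":0,"wx":0,"wy":0,"wz":0},
  {"hand":80,"x":0,"y":-1,"z":0,"wx":0,"wy":0,"wz":0},
  {"hand":80,"x":0,"y":-1,"z":0,"wx":0,"wy":0,"wz":0},
  {"hand":80,"x":0,"y":-1,"z":0,"wx":0,"wy":0,"wz":0},
  {"hand":80,"x":0,"y":0,"z":0,"wx":0,"wy":0,"wz":0},
  {"hand":80,"x":0,"y":0,"z":0,"wx":0,"wy":0,"wz":0},
])

```text
time_s: 21.9
position: [0.4253, 0.0184, 0.2547]
tcp_rot: [[-0.985, 0.172, 0.001], [0.172, 0.985, 0.0], [-0.001, 0.0, -1.0]]
force: [-0.0, 0.6, 0.1]
opening: 0.92
```

Run:
```python
from h import *
from rig import bot,vision
toolstate(bot.read_state(),None)
c=vision.capture("scene");cv2.imwrite("pics/s8.png",c["image"][:,:,::-1])
P=pts(c);m=(P[...,2]>.25)&(P[...,2]<.34)&(P[...,1]>.12)&(P[...,1]<.3)&(P[...,0]>.5)
Q=P[m];g=(Q[:,:2]-[.6115,.209])@[.9853,-.1711]
print("lid slope", np.polyfit(Q[:,2]-.15,-g,1))
c=vision.capture("top");cv2.imwrite("pics/t8.png",c["image"][:,:,::-1])
P=pts(c);hsv=cv2.cvtColor(c["image"],cv2.COLOR_RGB2HSV)
m=(hsv[...,0]>28)&(hsv[...,0]<75)&(hsv[...,1]>80)&(P[...,1]>.1)&(P[...,1]<.35)&(P[...,0]<.65)
print("green",m.sum(),np.nanmedian(P[m],0),np.nanmax(P[m][:,2]) if m.any() else 0)
```

```text
t 21.9 p [0.4253 0.0184 0.2547] x [-0.985  0.172 -0.001] z [ 0.001  0.    -1.   ] F [-0.   0.6  0.1] open 0.92 q [-12.7  12.  106.8   0.   61.1 -92.8]
lid slope [ 0.16539437 -0.00608187]
green 833 [0.50593462 0.22151262 0.04534078] 0.1308667892264299
```

View pics/t8.png

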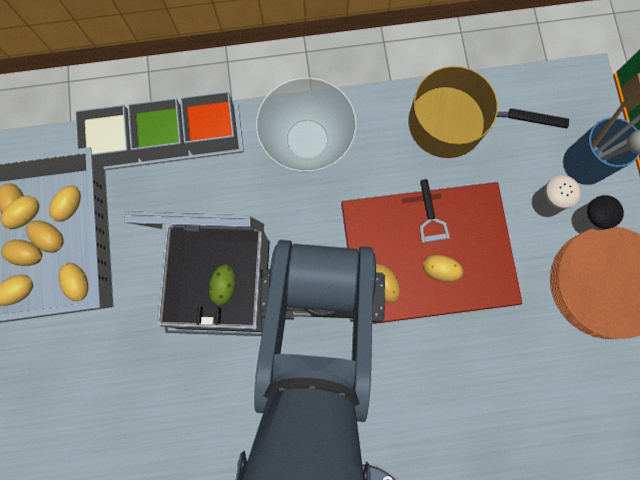

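View pics/s8.png

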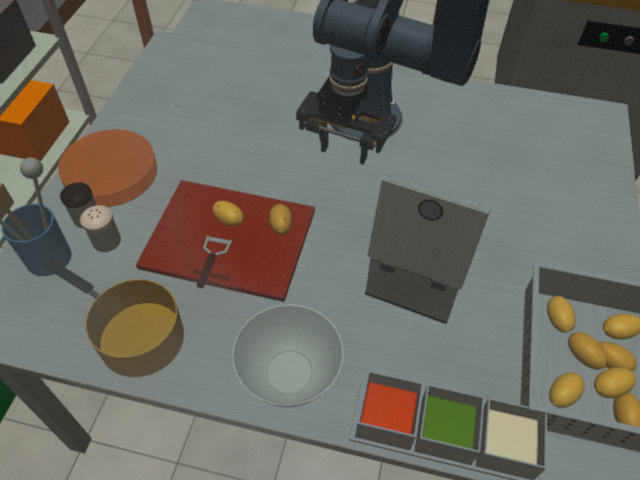

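The green potato lies in the caddy at top (222,285), and the lid is open with a slope that gives about 1.4 rad. The good potatoes and the peeler have not moved, and the arm is clear of everything.

```bash
python3 -c "
from rig import order
print(order.hand_in())"
```

```text
the job is handed in; nothing more can be done
None
```

The green potato is in the caddy and the lid stands open. I handed the job in at about 22 s of the 69 s allowed; no verdict was reported.

- **Lid:** I pressed the spot with shut fingers to about 6.7 N until the latch released. I then kept the fingers on the lid along its arc at about 0.6 rad/s, to its stop.
- **Potato:** I gripped the green potato across its width (53 mm), carried it over the caddy and dropped it in from rim height.

Last checks before handing in:
- **Potato position:** the top camera shows it on the caddy floor, with its surface about 45 mm above the worktop. One stray green pixel read 131 mm, which I took to be noise on the caddy wall.
- **Lid angle:** about 1.4 rad in the last picture. An earlier, coarser estimate gave about 1.36 rad; both are above the 1.25 rad limit.
- **Good potatoes and peeler:** they look unmoved in the pictures. I compared them by eye only, and the arm partly covered one potato in the last top view.
- **Arm:** clear of everything, with a wrist force of about 0 N.

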